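Take the cap off the polishing spindle

ROBOT

A 6-joint arm with a two-finger parallel gripper is mounted at the origin on the work surface. World frame = base frame: x ahead of the robot, y to its left, z up, the work surface at z = 0. Lengths are in m, angles in rad, forces in N, time in s.
With the tool pointing down it reaches from about 0.375 to 0.9 m from the base axis. Payload 3.1 kg.
Tool frame: the origin (TCP) lies at the very end of the fingers, on their centre line; the grasp point (between the pads) lies 19 mm behind it; z points along the fingers, y is the direction in which the jaws open and shut (so a half turn about z gives the same grasp; the last joint's range is limited). The gripper opens to 85 mm and grips with 20 to 120 N. Pads are 22 mm wide; open, the fingers measure 114 mm over their backs; the gripper's body (76 mm by 85 mm) begins 54 mm behind the grasp point. The pads swing forward as they close: fully open they stand 13 mm farther back than shut.
Start: joints at [-1.343, 0.527, 1.433, -0, 1.181, -0.178], TCP at [0.247, -0.574, 0.231] pointing down, gripper open.
Joint ranges: [-3.08, 3.08], [-0.75, 2.2], [0.22, 2.44], [-1.43, 4.57], [0, 2.65], [-2.85, 2.85]. Speed limits (rad/s): [2.79, 2.79, 3.14, 3.14, 3.14, 3.14].

INTERFACE

Orientations are given as a unit quaternion [x, y, z, w].
In Python, from station import * gives the robot as it stands.
- The arm moves only by the tool jog_arm, never from a script. Its argument "motion" is a list of rows, each a list of 5 numbers: the shift along the world's x, y, z in cm, then the turn about the world's z in degrees, then the closure in counts, from 0 (fully open) to 255 (shut). In form: [[tx, ty, tz, yaw, jaw], ...]. A call has 1 to 10 rows; each row shifts and turns the pose as measured when the row begins; what a row does not reach is not made up. A row lasts 1/12 s, in which the tool goes at most 41.7 mm and 7.16 degrees, less where a joint would pass 70% of its speed; a pose out of reach is approached as far as the arm can. A call with a gripper value outside its range is refused whole. The fingers move at their own pace and stop on an object; "squeeze" is the grip in N (left out, the last holds). Time passes only in rows, so rows that do not move let the fingers close. It gives the time, the measured TCP pose, the force and the opening at its end, in the units of the state.
- sense(): the state, without advancing time (a new reading comes with each control period).
- snapshot(name): name is "side" or "top" or "wrist"; returns a dict with "img" (384x512x3 uint8, red, green, blue), "depth" (384x512 float32, m along the optical axis (not along the pixel's ray), 0 where there is no reading), "intrinsics" (3x3 intrinsics, pixels), "eye" and "attitude" of the camera in the world. Camera axes: x right, y down, z forward; pixel columns grow to the right and rows downward; lengths in m; the calibration is good to about 2 mm. A picture is of the moment at which its call begins.
- sign_off(): hands the job in, once; it reports no verdict.
The state is a dict: "t": time; "q": joint angles; "qd": joint speeds; "tau": joint torques, N m; "tcp_pos": TCP position; "tool_rot": TCP orientation; "force": force on the tool from outside, world axes, zero at the start; "ft_torque": the same for the moment, N m; "finger_gap": opening from 0.0 (shut) to 1.0 (fully open).
Only numpy, scipy, OpenCV 4.12 (cv2) and the standard library are available. Lean on these libraries where they do the work, as an engineer would, in place of code of your own. Each camera call takes 0.05 s, during which the arm holds its last target.

TASK

The wheel on the bench polishing spindle is due for a change, so its cap has to come off: first slide the steel guard along its rail, fully to the open end, then unscrew the knobbed cap. Nobody knows whether this spindle has a left-hand or a right-hand thread, so turn the cap both ways if need be, without yanking at it while it is still screwed on, then lift it straight off to about 8 cm above its seat and finish while holding it there, upright and still, in the gripper; leave the guard open and the other things on the bench where they are.

Things in the scene. Friction and masses are not known exactly. Their poses are not given: they have to be found in the camera images.
- unit: Polishing spindle unit, fixed to the bench: grey housing, black rubber wheel (100 mm across) lying flat, upright stud in its middle. Origin on the spindle's axis at bench level, z up. The wheel's top, the cap's seat, is 74 mm above it. A grey rail block (52 mm wide, top at 94 mm) runs parallel to y at x = 77 mm, from y = -55 to 160 mm, and carries the guard.
- guard (a joint): Position of the sliding steel guard along the rail in m: 0 = closed, its arm right over the cap; 0.11 = fully open, against the end stop. It grows as the guard moves along the unit's +y. Slides with about 2.5 N of friction (and light damping) and stays where it is left.
- guard_fin (a point): Centre of the guard's upright grip fin, moving with it: 12 mm thick (along the unit's y), 30 mm long (along its x), 34 mm tall, top 186 mm above the bench. Below it a 34 mm square column and, 144 to 152 mm above the bench, a flat arm 20 mm wide reaching 101 mm from the fin's centre towards the unit's -x, over the cap.
- cap_center (a point): Centre (half-way up, on the axis, 30.5 mm above the underside) of the loose aluminium cap, screwed on the spindle; z up. Round skirt 66 mm across, 27 mm tall; on it a round knurled knob 30 mm across, 34 mm tall: 61 mm in all. 0.14 to 0.28 kg. A dark index rib on the skirt shows its +x, which at first lies along the unit's x within 4 degrees. The closed guard's arm is 9 mm above the knob.
- cap_knob (a point): Centre of the cap's knob, 13.5 mm above the cap's centre, same axes. Thread: coarse, interrupted, hand unknown, turns easily. In the loosening direction the cap can be lifted from about 50 degrees of turn and meets a stop near 130, so turn it about 80; in the other direction it stops hard within about 15. It does not rise while turning; about 3 mm of up and down play while screwed on.
- barrel: Bystander: upright black clarinet barrel, 32 mm across, 62 mm tall. Origin at its underside.
- driver: Bystander: screwdriver lying on the bench, 170 mm long. Origin at its underside.
- oil: Bystander: small amber oil jar, 40 mm across, 75 mm tall. Origin at its underside.
There are look-alikes about, which are no part of the job. Of the things shaped like the part that bears cap_center, the aluminium one is meant.

How it is judged:
By the outcome, as a careful person would: the job done as asked, in the order asked, and still so for the second after the job is handed in, while the arm keeps its last pose, push and grip.
It also fails if it takes over 58 s, if anything falls off the work surface, if the arm or the gripper's body presses on something with over 40 N, if the wrist force passes 120 N, or if a joint passes its speed limit or range.

## Working session

There is one attempt and no reset: what is moved stays moved. The work goes in short steps, Python scripts to look and compute and a tool call to move; the robot and the scene stay as the last step left them, time stands still between calls to the robot, and variables do not carry over. Pictures are saved under pics/ and viewed, and the job is handed in when it is done.

Besides the shell and the picture viewer there is one more tool, called after "Request:" by a JSON object that holds its "method" and its "body". jog_arm: Moves the arm, as the interface text tells. Its arguments: {"type":"object","properties":{"motion":{"type":"array","items":{"type":"array","items":{"type":"number"}}},"squeeze":{"type":"number"}},"required":["motion"]}

```bash
mkdir -p pics; cat > h.py <<'E'
from station import *
import numpy as np, cv2
def save(n,f):
    s=snapshot(n); cv2.imwrite('pics/'+f+'.png',s['img'][:,:,::-1]); np.savez('pics/'+f,**{k:np.array(v) for k,v in s.items()}); return s
def pts(s):
    from scipy.spatial.transform import Rotation as R
    d=s['depth'];K=np.array(s['intrinsics']);h,w=d.shape
    u,v=np.meshgrid(np.arange(w),np.arange(h))
    P=np.stack([(u-K[0,2])/K[0,0]*d,(v-K[1,2])/K[1,1]*d,d],-1)
    A=np.array(s['attitude'])
    M=A if A.shape==(3,3) else R.from_quat(A).as_matrix()
    W=P@M.T+np.array(s['eye']); W[d==0]=np.nan
    return W
E
python3 - <<'E'
from h import *
for n in ['top','side','wrist']:
    s=save(n,n+'0'); print(n,s['eye'],s['attitude'])
print(sense())
E
```

```text
top [ 0.31132211 -0.01594581  1.4637744 ] [ 0.70686151 -0.70250498  0.06262428 -0.0539606 ]
side [0.00473125 0.90524194 0.96673155] [-0.23939276  0.8675072  -0.42282354  0.10650173]
wrist [ 0.31460939 -0.54354088  0.3727375 ] [ 0.82650416 -0.54360939 -0.08106307  0.12169011]
{'t': 0.15, 'q': array([-1.34248661e+00,  5.28242887e-01,  1.43362717e+00,  1.45492021e-05,
        1.18142006e+00, -1.78485495e-01]), 'qd': array([ 0.00043241, -0.00260084, -0.00336792,  0.00059646, -0.0027953 ,
        0.00042268]), 'tau': array([ 7.54399880e-04, -4.42742944e+01, -1.78276491e+01, -2.69688198e-04,
        5.60787783e-03, -1.23489835e-05]), 'tcp_pos': array([ 0.24720235, -0.57342251,  0.23055831]), 'tool_rot': array([ 9.79386128e-01,  2.01995277e-01, -1.44158218e-05, -8.48633650e-04]), 'force': array([ 0.24694857, -0.2637518 , -0.52520278]), 'ft_torque': array([0.05920343, 0.05402501, 0.01561856]), 'finger_gap': 1.004754187079505}
```

View pics/top0.png

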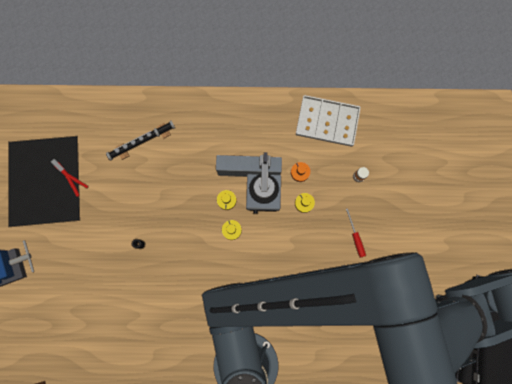

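View pics/side0.png

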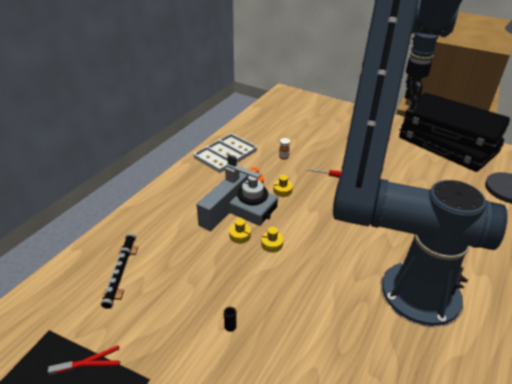

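View pics/wrist0.png

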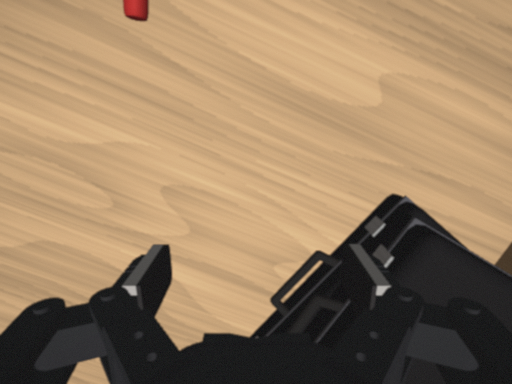

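The top view shows the unit at about (264,188), its rail running left (world +y) from (281,165) to (217,165), and the guard fin at about (265,157). The look-alike caps are yellow and orange. Next I measure.

```bash
python3 - <<'E'
from h import *
s=dict(np.load('pics/top0.npz')); W=pts(s)
i=s['img']; c=i[130:230,200:330]; cv2.imwrite('pics/topc.png',cv2.resize(c[:,:,::-1],None,fx=6,fy=6,interpolation=cv2.INTER_CUBIC))
# rail top
z=W[...,2]; roi=np.zeros(z.shape,bool); roi[140:220,205:290]=1
def rect(lo,hi):
    m=roi&(z>lo)&(z<hi); p=W[m][:,:2]; r=cv2.minAreaRect((p*1000).astype(np.float32)); print(lo,hi,m.sum(),p.mean(0),r)
rect(.085,.103); rect(.175,.2); rect(.138,.158);rect(.066,.082); rect(.125,.138)
for r in range(150,212,4): print(r,(z[r,240:288:3]*1000).round())
s=dict(np.load('pics/side0.npz')); c=s['img'][140:240,190:310]; cv2.imwrite('pics/sidec.png',cv2.resize(c[:,:,::-1],None,fx=6,fy=6,interpolation=cv2.INTER_CUBIC))
E
```

```text
0.085 0.103 1023 [ 0.63077478 -0.00445594] ((600.7649536132812, -4.370613098144531), (213.13504028320312, 135.03237915039062), 88.367919921875)
0.175 0.2 41 [ 0.64058511 -0.05626285] ((641.1918334960938, -56.251033782958984), (11.6146879196167, 29.03261375427246), 80.7513198852539)
0.138 0.158 242 [ 0.59854512 -0.05578153] ((599.7518310546875, -57.85938262939453), (118.28459167480469, 31.754497528076172), 0.033930033445358276)
0.066 0.082 427 [ 0.56585481 -0.0449716 ] ((567.8596801757812, -2.1953887939453125), (210.78500366210938, 101.99949645996094), 88.05458068847656)
0.125 0.138 14 [ 0.5825066  -0.05146511] ((592.7033081054688, -53.476905822753906), (71.95975494384766, 28.276714324951172), 0.15973007678985596)
150 [ 3. -3. -0.  5.  3. -4.  0. -3.  5.  4.  7. -3. -3.  4. -1.  0.]
154 [  3.   5.   3.  -1.   1.  -6.  -0.  -3. 188. 186.   1.  -7.   8.   6.
  -1.   3.]
158 [ 96.  92.  88.  93.  93.  93.  94. 144. 185. 150. 140.  95.  93.  94.
  -1.   9.]
162 [ 92. 100.  97.  93.  98.  95.  99. 142. 176. 153.  97.  97.  91.  99.
  -6.  -2.]
166 [ 93.  92.  97.  94.  98.  92.  96. 129. 1
[... 229 characters left out ...]
   7.  49.  52.  76.  77. 150. 155. 153.  76.  80.  48.  53.
   0.   3.]
182 [  0.  -3.   4.  52.  75. 103. 100. 152. 151. 157. 101.  78.  74.  53.
  -1.   0.]
186 [ -0.   0.   1.  74.  75. 104.  97. 156. 153. 151. 101. 101.  76.  52.
   5.   1.]
190 [ -4.  -0.   5.  77.  73.  99. 105. 149. 153. 148. 101. 103.  71.  54.
   1.   3.]
194 [  2.   1.  45.  50.  78.  72. 104. 102. 102. 101. 104.  77.  78.  51.
   5.   2.]
198 [ 1.  0. 48. 53. 74. 84. 81. 75. 72. 73. 72. 78. 53. 50.  4. -5.]
202 [ 1.  4. 53. 52. 58. 52. 74. 75. 84. 75. 65. 53. 51. 49.  4.  6.]
206 [ 3. -3. 49. 50. 48. 50. 42. 51. 52. 51. 54. 60. 52. 52. -5.  0.]
210 [-3.  1. -1.  6. 35. 37. 35. 40. 39. 48. 42. 43. 40. 25.  3.  1.]
```

View pics/topc.png

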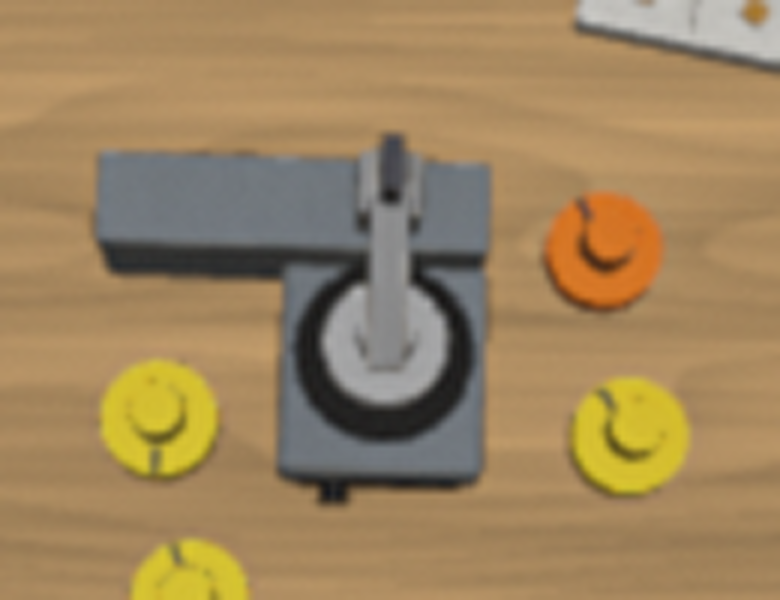

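View pics/sidec.png

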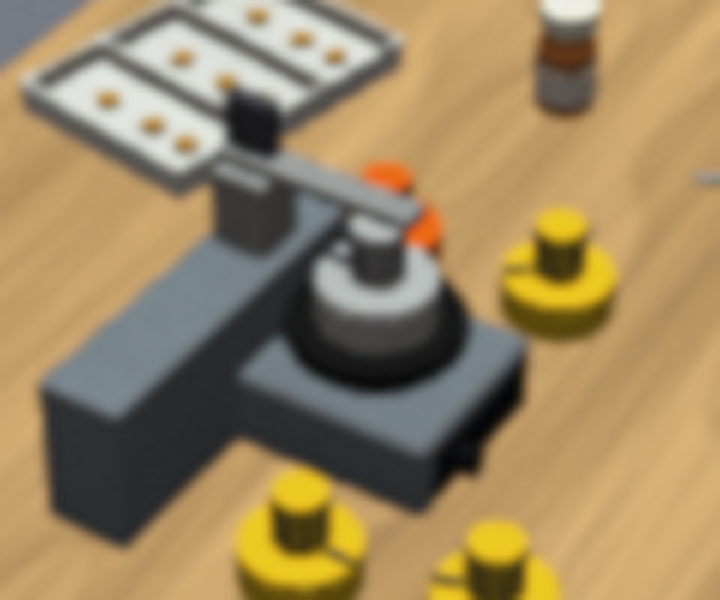

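```bash
python3 - <<'E'
from h import *
s=dict(np.load('pics/top0.npz')); W=pts(s); z=W[...,2]
roi=np.zeros(z.shape,bool); roi[140:176,205:290]=1
m=roi&(abs(z-.094)<.011); n,l,st,_=cv2.connectedComponentsWithStats(cv2.morphologyEx(m.astype(np.uint8),cv2.MORPH_OPEN,np.ones((3,3))))
m=l==1+np.argmax(st[1:,4])
# recompute xy on plane z=0.094 from rays (noise-free)
eye=s['eye']
def plane(zz): 
    d=W-eye; return eye+d*((zz-eye[2])/d[...,2])[...,None]
P=plane(.094)[m][:,:2]
cam=P; sel=P[P[:,0]>.59]
print(cv2.minAreaRect((sel*1000).astype(np.float32)))
for lo in np.arange(-.09,.11,.02):
    q=sel[(sel[:,1]>lo)&(sel[:,1]<lo+.02)]; print(lo.round(3),q[:,0].min().round(4),q[:,0].max().round(4))
m=np.zeros(z.shape,bool); m[176:200,245:285]=1
m&=(abs(z-.101)<.011); P2=plane(.101)[m][:,:2]
print('skirt circle',cv2.minEnclosingCircle((P2*1000).astype(np.float32)),P2.mean(0))
from scipy.optimize import least_squares
h=cv2.convexHull((P2*1000).astype(np.float32))[:,0]
print(least_squares(lambda p:np.hypot(*(h-p[:2]).T)-p[2],[560,-55,33],loss='soft_l1').x)
m=np.zeros(z.shape,bool); m[150:168,255:272]=1; m&=z>.17
P3=plane(.186)[m][:,:2]; print('fin',cv2.minAreaRect((P3*1000).astype(np.float32)),P3.mean(0))
m=np.zeros(z.shape,bool); m[165:200,255:275]=1; m&=abs(z-.152)<.012
P4=plane(.152)[m][:,:2]; print('arm',cv2.minAreaRect((P4*1000).astype(np.float32)),P4.mean(0))
E
```

```text
((642.1111450195312, 27.026962280273438), (148.260986328125, 53.63194274902344), 88.3783187866211)Traceback (most recent call last):
  File "<stdin>", line 14, in <module>
    return umr_minimum(a, axis, None, out, keepdims, initial, where)
ValueError: zero-size array to reduction operation minimum which has no identity
```

```bash
python3 - <<'E'
from h import *
s=dict(np.load('pics/top0.npz')); W=pts(s); z=W[...,2]
eye=s['eye']
def plane(zz): 
    d=W-eye; return eye+d*((zz-eye[2])/d[...,2])[...,None]
m=np.zeros(z.shape,bool); m[176:200,245:285]=1
m&=(abs(z-.101)<.011); P2=plane(.101)[m][:,:2]
print('skirt circle',cv2.minEnclosingCircle((P2*1000).astype(np.float32)),P2.mean(0))
from scipy.optimize import least_squares
h=cv2.convexHull((P2*1000).astype(np.float32))[:,0]
print(least_squares(lambda p:np.hypot(*(h-p[:2]).T)-p[2],[560,-55,33],loss='soft_l1').x)
m=np.zeros(z.shape,bool); m[150:168,255:272]=1; m&=z>.17
P3=plane(.186)[m][:,:2]; print('fin',cv2.minAreaRect((P3*1000).astype(np.float32)),P3.mean(0))
m=np.zeros(z.shape,bool); m[165:200,255:275]=1; m&=abs(z-.152)<.012
P4=plane(.152)[m][:,:2]; print('arm',cv2.minAreaRect((P4*1000).astype(np.float32)),P4.mean(0))
m=np.zeros(z.shape,bool); m[176:210,240:290]=1; m&=abs(z-.074)<.009
P5=plane(.074)[m][:,:2];h=cv2.convexHull((P5*1000).astype(np.float32))[:,0]
print('wheel',least_squares(lambda p:np.hypot(*(h-p[:2]).T)-p[2],[560,-55,50],loss='soft_l1').x)
m=np.zeros(z.shape,bool); m[150:178,205:290]=1; m&=abs(z-.094)<.011
P=plane(.094)[m][:,:2]
for lo in np.arange(-.12,.11,.02):
    q=P[(P[:,1]>lo)&(P[:,1]<lo+.02)]
    if len(q): print(lo.round(3),q[:,0].min().round(4),q[:,0].max().round(4))
print(P[:,1].min(),P[:,1].max())
E
```

```text
skirt circle ((563.4593505859375, -55.424869537353516), 33.557376861572266) [ 0.55922284 -0.05455981]
[563.45037312 -55.48159725  32.72475231]
fin ((640.2076416015625, -56.40711975097656), (31.36907386779785, 12.18928337097168), 0.06480979174375534) [ 0.64025821 -0.05612685]
arm ((582.3163452148438, -55.64577102661133), (22.276809692382812, 84.1086654663086), 85.56122589111328) [ 0.58119207 -0.05513622]
wheel [563.05179128 -55.17810443  48.94072639]
-0.12 0.6141 0.6643
-0.1 0.614 0.6642
-0.08 0.6139 0.664
-0.06 0.6137 0.627
-0.04 0.6136 0.667
-0.02 0.6166 0.6669
0.0 0.6165 0.6667
0.02 0.6163 0.6665
0.04 0.6162 0.6696
0.06 0.6193 0.6696
0.08 0.616 0.6694
0.1 0.6424 0.6659
-0.11159464283861209 0.1005146431886059
```

Request:
{"method": "jog_arm", "body": {"motion": [[0,0,3,0,0],[0,0,3,0,0],[2.4,3.2,0,-2.5,0],[2.4,3.2,0,-2.5,0],[2.4,3.2,0,-2.5,0],[2.4,3.2,0,-2.5,0],[2.4,3.2,0,-2.5,0],[2.4,3.2,0,-2.5,0],[2.4,3.2,0,-2.5,0],[2.4,3.2,0,-2.5,0]], "squeeze": 30}}

```text
t: 0.98
tcp_pos: [0.4382, -0.3135, 0.2889]
tool_rot: [1.0, 0.012, -0.0, -0.002]
force: [0.4, 0.0, -0.0]
finger_gap: 1.001
```

Request:
{"method": "jog_arm", "body": {"motion": [[2.4,3.0,0,-1,0],[2.4,3.0,0,-1,0],[2.4,3.0,0,-1,0],[2.4,3.0,0,0,0],[2.4,3.0,0,0,0],[2.4,3.0,0,0,0],[2.4,3.0,0,0,0],[2.0,2.7,0,0,0],[0.5,0.5,0,0,0],[0,0,0,0,0]]}}

```text
t: 1.82
tcp_pos: [0.6403, -0.0481, 0.286]
tool_rot: [1.0, -0.011, -0.001, -0.004]
force: [-0.3, -0.3, -0.3]
finger_gap: 0.997
```

Request:
{"method": "jog_arm", "body": {"motion": [[0,-0.9,-2,-0.5,0],[0,0,-2,0,0],[0,0,0,0,0]]}}

```text
t: 2.07
tcp_pos: [0.6395, -0.0579, 0.2455]
tool_rot: [1.0, -0.015, -0.001, -0.003]
force: [-0.3, 0.8, -0.4]
finger_gap: 0.998
```

```bash
python3 - <<'E'
from h import *
s=save('wrist','w1'); W=pts(s)
q=sense(); print(q['tcp_pos'],q['tool_rot'])
m=(W[...,2]>.165)&(W[...,2]<.2)
n,l,st,c=cv2.connectedComponentsWithStats(m.astype(np.uint8))
for k in range(1,n):
    if st[k,4]>100: p=W[l==k]; print(st[k],cv2.minAreaRect((p[:,:2]*1000).astype(np.float32)), np.median(p[:,2]))
m=(W[...,2]>.09)&(W[...,2]<.1); p=W[m]; print(p.min(0),p.max(0))
E
```

```text
[ 0.64027046 -0.0586092   0.24722529] [ 9.99883477e-01 -1.50736855e-02  5.39249399e-05 -2.41096352e-03]
[244 180  17  44 700] ((642.8006591796875, -54.275604248046875), (11.947558403015137, 29.36701774597168), 89.52218627929688) 0.18516196972714555
[ 0.53508631 -0.11052766  0.09000473] [0.67202977 0.10410171 0.09999948]
```

View pics/w1.png

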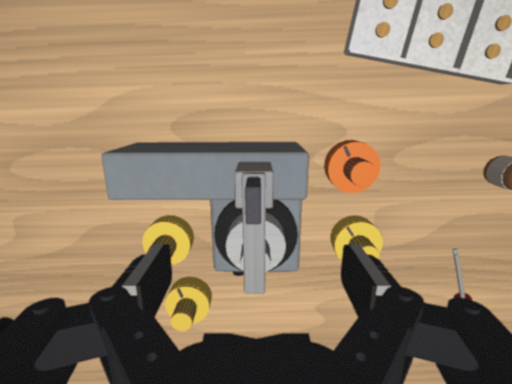

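The wrist view shows the fin at about (253,202), between the open fingers. I'm going down to grip it.

Request:
{"method": "jog_arm", "body": {"motion": [[0.2,0.3,-3,0,0],[0,0,-3,0,0],[0,0,-2.2,0,0],[0,0,0,0,0]]}}

```text
t: 2.45
tcp_pos: [0.6439, -0.0612, 0.1699]
tool_rot: [1.0, -0.018, 0.005, -0.0]
force: [-0.2, 0.1, -0.9]
finger_gap: 1.0
```

Request:
{"method": "jog_arm", "body": {"motion": [[-0.2,0.5,-0.6,0,0],[0,0,0,0,0]]}}

```text
t: 2.62
tcp_pos: [0.6421, -0.058, 0.1656]
tool_rot: [1.0, -0.019, 0.006, -0.0]
force: [-0.8, 0.4, 0.6]
finger_gap: 1.001
```

Request:
{"method": "jog_arm", "body": {"motion": [[0,0.2,-0.2,0.5,120],[0,0,0,0,255],[0,0,0,0,255],[0,0,0,0,255],[0,0,0,0,255],[0,0,0,0,255]], "squeeze": 30}}

```text
t: 3.12
tcp_pos: [0.646, -0.0567, 0.1712]
tool_rot: [1.0, -0.014, 0.012, 0.001]
force: [0.9, 6.8, 0.1]
finger_gap: 0.149
```

Request:
{"method": "jog_arm", "body": {"motion": [[0,0.5,-0.1,0,255],[0,1.5,-0.1,0,255],[0,1.5,0,0,255],[0.1,1.5,0,0,255],[0,1.5,0,0,255],[0.1,1.5,0,0,255]]}}

```text
t: 3.62
tcp_pos: [0.648, 0.0179, 0.1713]
tool_rot: [1.0, -0.015, 0.013, 0.008]
force: [-3.1, -4.5, 3.3]
finger_gap: 0.126
```

Request:
{"method": "jog_arm", "body": {"motion": [[0,1.2,0,0,255],[0,1.0,0,0,255],[0,0.7,0,0,255],[0,0.6,0,0,255],[0,0.5,0,0,255]]}}

```text
t: 4.03
tcp_pos: [0.6489, 0.054, 0.1713]
tool_rot: [1.0, -0.011, 0.013, 0.019]
force: [-1.6, -23.6, -0.1]
finger_gap: 0.128
```

The force jumped to about -24 N in y after 11 cm of travel, so the guard is on its end stop. I'm releasing it.

Request:
{"method": "jog_arm", "body": {"motion": [[0,0.3,0,0,255],[0,0,0,0,0],[0,0,0,0,0],[0,0,0,0,0],[0,0,0,0,0],[0,0,3,0,0],[0,0,3,0,0],[0,0,3,0,0],[0,0,2,0,0],[0,0,0,0,0]]}}

```text
t: 4.87
tcp_pos: [0.6441, 0.0596, 0.2809]
tool_rot: [1.0, -0.011, 0.007, 0.018]
force: [1.5, 0.3, -0.1]
finger_gap: 1.0
```

```bash
python3 - <<'E'
from h import *
s=save('top','t2'); W=pts(s)
c=s['img'][130:230,200:330]; cv2.imwrite('pics/t2c.png',cv2.resize(c[:,:,::-1],None,fx=6,fy=6,interpolation=cv2.INTER_CUBIC))
s=save('side','s2'); c=s['img'][120:240,180:310]; cv2.imwrite('pics/s2c.png',cv2.resize(c[:,:,::-1],None,fx=5,fy=5,interpolation=cv2.INTER_CUBIC))
s=save('wrist','w2')
E
```

```text
(no output)
```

View pics/t2c.png

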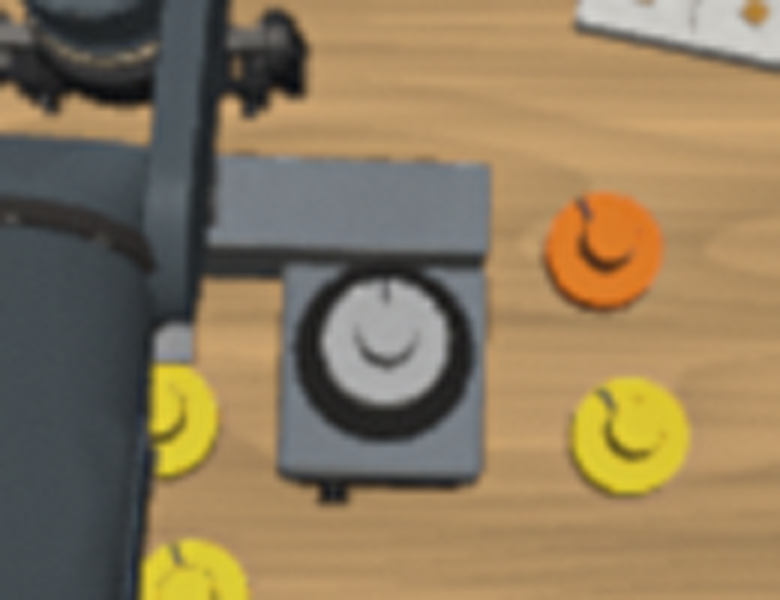

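View pics/s2c.png

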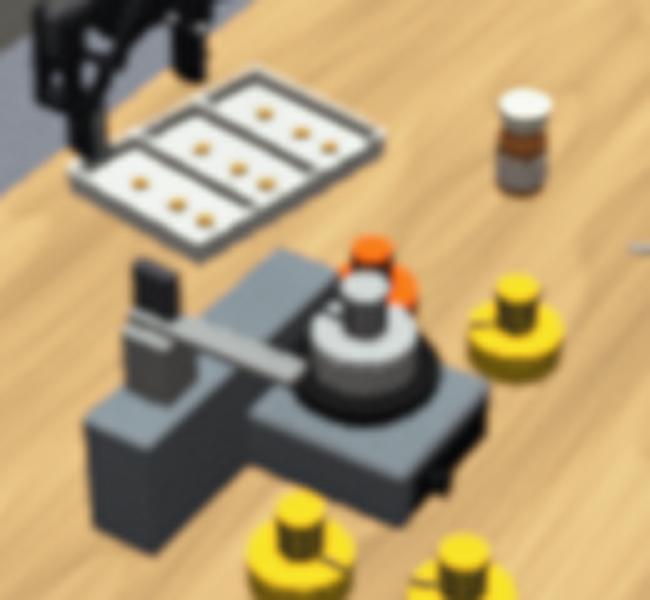

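View pics/w2.png

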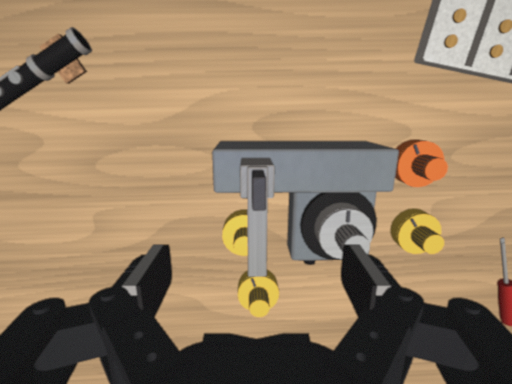

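The guard is clear of the cap. In the wrist view the fin is at about (258,188) and the cap at (343,230). I'm checking both numerically.

```bash
python3 - <<'E'
from h import *
s=dict(np.load('pics/w2.npz')); W=pts(s); z=W[...,2]
m=(z>.168)&(z<.2)
n,l,st,c=cv2.connectedComponentsWithStats(m.astype(np.uint8))
for k in range(1,n):
    if st[k,4]>100: p=W[l==k]; print('fin',cv2.minAreaRect((p[:,:2]*1000).astype(np.float32)), np.median(p[:,2]))
for f in ['w2','t2']:
    s=dict(np.load(f'pics/{f}.npz')); W=pts(s); z=W[...,2]; eye=s['eye']; d=W-eye
    for zz,r,tol in((.135,15,.008),(.101,33,.008)):
        P=eye+d*((zz-eye[2])/d[...,2])[...,None]
        m=(abs(z-zz)<tol)&(np.hypot(P[...,0]-.563,P[...,1]+.055)<.045)
        if zz>.12: m&=(np.hypot(P[...,0]-.563,P[...,1]+.055)<.025)
        p=P[m][:,:2]*1000
        print(f,zz,m.sum(),cv2.minEnclosingCircle(p.astype(np.float32)),np.median(z[m]))
q=sense(); print(q['tcp_pos'],q['tool_rot'],q['q'])
E
```

```text
fin ((645.1343383789062, 55.192012786865234), (11.911355972290039, 30.374731063842773), 88.99734497070312) 0.18520817621931945
w2 0.135 310 ((568.4307250976562, -51.49518585205078), 16.640460968017578) 0.13400199748750652
w2 0.101 1436 ((567.7723388671875, -51.13833236694336), 34.027225494384766) 0.10037826135575725
t2 0.135 73 ((564.173095703125, -55.01783752441406), 15.204523086547852) 0.13539773689482848
t2 0.101 246 ((563.5875244140625, -55.74404525756836), 33.71316146850586) 0.10205435702962651
[0.64118948 0.0594395  0.27526277] [ 0.99978037 -0.01086216  0.00175267  0.01783708] [-0.06425441  0.51150464  1.33137953 -0.03684636  1.29348067  1.53826617]
```

The fin moved 109.5 mm, so the guard is fully open. Next I go over the cap and turn the wrist toward mid-range.

Request:
{"method": "jog_arm", "body": {"motion": [[-1,-1.5,0,7,0],[-1,-1.5,0,7,0],[-1,-1.5,0,7,0],[-1,-1.5,0,7,0],[-1,-1.5,0,7,0],[-1,-1.5,0,7,0],[-1,-1.5,0,7,0],[0,0,0,7,0],[0,0,0,7,0],[0,0,0,7,0]]}}

```text
t: 5.85
tcp_pos: [0.5543, -0.0448, 0.2514]
tool_rot: [0.817, 0.577, -0.008, 0.005]
force: [0.2, 0.2, 0.6]
finger_gap: 1.001
```

Request:
{"method": "jog_arm", "body": {"motion": [[0,0,0,7,0],[0,0,0,7,0],[0,0,0,5,0],[0,0,0,0,0]]}}

```text
t: 6.18
tcp_pos: [0.5481, -0.0434, 0.2421]
tool_rot: [0.706, 0.709, -0.012, -0.002]
force: [0.3, 0.1, 0.2]
finger_gap: 1.001
```

```bash
python3 - <<'E'
from h import *
from scipy.spatial.transform import Rotation as R
q=sense();  print(q['tcp_pos'],R.from_quat(q['tool_rot']).as_matrix().round(4),q['q'],q['force'])
E
```

```text
[ 0.54805977 -0.04342915  0.24208363] [[-0.0044  0.9998 -0.0191]
 [ 0.9999  0.0042 -0.0138]
 [-0.0137 -0.0192 -0.9997]] [-0.27221958  0.42057127  1.59739489 -0.02031786  1.13840997 -0.26787442] [0.31679164 0.13502504 0.18757629]
```

Request:
{"method": "jog_arm", "body": {"motion": [[1.6,-1.1,-3,0,0],[0,0,-3,0,0],[0,0,-2,0,0],[0,0,0,0,0]]}}

```text
t: 6.52
tcp_pos: [0.5623, -0.0535, 0.1558]
tool_rot: [0.709, 0.705, -0.012, -0.004]
force: [0.0, 0.1, -0.3]
finger_gap: 0.999
```

```bash
python3 - <<'E'
from h import *
q=sense();  print(q['tcp_pos'],q['tool_rot'],q['force']); save('wrist','w3')
E
```

```text
[ 0.56230449 -0.05354883  0.15580376] [ 0.70883847  0.70524795 -0.01246739 -0.00423239] [ 0.04998674  0.09579887 -0.2983901 ]
```

View pics/w3.png

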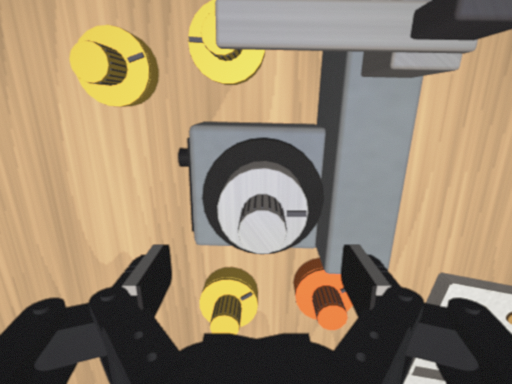

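The knob at about (263,230) is centred between the fingers (middle column about 258), and the rib is at (297,213). I'm lowering and gripping.

Request:
{"method": "jog_arm", "body": {"motion": [[0.2,-0.1,-2.5,0,0],[0,0,-1.5,0,0],[0,0,-0.4,0,0],[0,0,0,0,0]]}}

```text
t: 6.9
tcp_pos: [0.5661, -0.0544, 0.1141]
tool_rot: [0.71, 0.704, -0.011, -0.003]
force: [0.0, 0.5, 0.5]
finger_gap: 0.999
```

Request:
{"method": "jog_arm", "body": {"motion": [[-0.1,0,-0.4,0,120],[0,0,0,0,200],[0,0,0,0,255],[0,0,0,0,255],[0,0,0,0,255],[0,0,0,0,255]], "squeeze": 40}}

```text
t: 7.4
tcp_pos: [0.5672, -0.0546, 0.1151]
tool_rot: [0.711, 0.703, -0.01, 0.001]
force: [-0.3, -0.0, -0.8]
finger_gap: 0.333
```

```bash
python3 - <<'E'
from h import *
q=sense();  print(q['tcp_pos'],q['tool_rot'],q['force'],q['ft_torque'],q['q'])
E
```

```text
[ 0.56717811 -0.05464866  0.11505324] [ 7.10641035e-01  7.03487689e-01 -9.70189776e-03  5.13402188e-04] [-0.33267581 -0.01514787 -0.80097372] [ 0.03581485 -0.0694251   0.02683022] [-0.28285418  0.61689636  1.66510899 -0.02287345  0.86825186 -0.25788135]
```

Gripped. I try counter-clockwise first, in small steps.

Request:
{"method": "jog_arm", "body": {"motion": [[0,0,0,4,255],[0,0,0,4,255],[0,0,0,4,255]]}}

```text
t: 7.65
tcp_pos: [0.5673, -0.0546, 0.1155]
tool_rot: [0.63, 0.776, -0.009, 0.002]
force: [0.2, -0.3, -1.2]
finger_gap: 0.335
```

```bash
cat > st.py <<'E'
from h import *
q=sense(); r=q['tool_rot']; print(q['t'],q['tcp_pos'].round(4),'yaw',np.degrees(2*np.arctan2(r[1],r[0])).round(2),r.round(4),'F',q['force'].round(1),'T',q['ft_torque'].round(3),q['q'].round(3),q['finger_gap'])
E
python3 st.py
```

```text
7.65 [ 0.5673 -0.0546  0.1155] yaw 101.86 [ 0.6302  0.7764 -0.0093  0.0019] F [ 0.2 -0.3 -1.2] T [ 0.006 -0.029  0.001] [-0.282  0.615  1.668 -0.025  0.862 -0.473] 0.33542018698742143
```

Request:
{"method": "jog_arm", "body": {"motion": [[0,0,0,3,255],[0,0,0,3,255]]}}

```text
t: 7.82
tcp_pos: [0.5672, -0.0545, 0.1155]
tool_rot: [0.586, 0.81, -0.009, 0.002]
force: [-1.4, -0.0, -2.0]
finger_gap: 0.336
```

```bash
python3 st.py
```

```text
7.8167 [ 0.5672 -0.0545  0.1155] yaw 108.2 [ 0.5863  0.81   -0.0091  0.0024] F [-1.4 -0.  -2. ] T [ 0.032 -0.02   0.011] [-0.282  0.614  1.67  -0.025  0.859 -0.583] 0.33617912404805284
```

Request:
{"method": "jog_arm", "body": {"motion": [[0,0,0,4,255],[0,0,0,4,255]]}}

```text
t: 7.98
tcp_pos: [0.5671, -0.0545, 0.1154]
tool_rot: [0.526, 0.851, -0.009, 0.003]
force: [0.2, -0.2, -1.4]
finger_gap: 0.335
```

```bash
python3 st.py; python3 - <<'E'
from h import *
s=save('top','t4'); c=s['img'][130:230,200:330]; cv2.imwrite('pics/t4c.png',cv2.resize(c[:,:,::-1],None,fx=6,fy=6,interpolation=cv2.INTER_CUBIC))
save('wrist','w4')
E
```

```text
7.9833 [ 0.5671 -0.0545  0.1154] yaw 116.57 [ 0.5257  0.8506 -0.0089  0.0029] F [ 0.2 -0.2 -1.4] T [ 0.047  0.015 -0.033] [-0.282  0.614  1.672 -0.025  0.855 -0.729] 0.33511154237833635
```

View pics/w4.png

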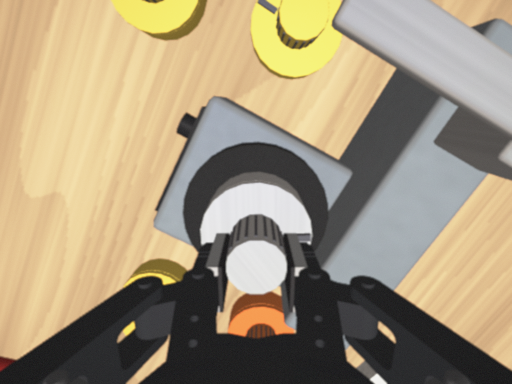

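The rib is still to the right of the knob at about (300,237), while the housing has turned about 26° in the picture. So the cap turns with the gripper, past 15° and without torque, and counter-clockwise loosens it. I turn on to about 82°.

Request:
{"method": "jog_arm", "body": {"motion": [[0,0,0,6,255],[0,0,0,6,255],[0,0,0,6,255],[0,0,0,6,255],[0,0,0,6,255],[0,0,0,6,255]]}}

```text
t: 8.58
tcp_pos: [0.5669, -0.0543, 0.1151]
tool_rot: [0.232, 0.973, -0.007, 0.005]
force: [0.6, -0.3, -1.4]
finger_gap: 0.333
```

```bash
python3 st.py
```

```text
8.5833 [ 0.5669 -0.0543  0.1151] yaw 153.2 [ 0.2318  0.9727 -0.0074  0.0054] F [ 0.6 -0.3 -1.4] T [ 0.023  0.016 -0.02 ] [-0.284  0.61   1.681 -0.019  0.838 -1.374] 0.3329801710672149
```

Request:
{"method": "jog_arm", "body": {"motion": [[0,0,0,6,255],[0,0,0,6,255],[0,0,0,6,255],[0,0,0,1,255],[0,0,0,0,255]]}}

```text
t: 9.0
tcp_pos: [0.5667, -0.0542, 0.115]
tool_rot: [0.064, 0.998, -0.006, 0.006]
force: [0.2, 0.1, -2.5]
finger_gap: 0.331
```

```bash
python3 st.py; python3 - <<'E'
from h import *
save('wrist','w5')
E
```

```text
9.0 [ 0.5667 -0.0542  0.115 ] yaw 172.62 [ 0.0644  0.9979 -0.0063  0.0064] F [ 0.2  0.1 -2.5] T [-0.009  0.016 -0.01 ] [-0.287  0.609  1.685 -0.013  0.832 -1.72 ] 0.3313316079655732
```

View pics/w5.png

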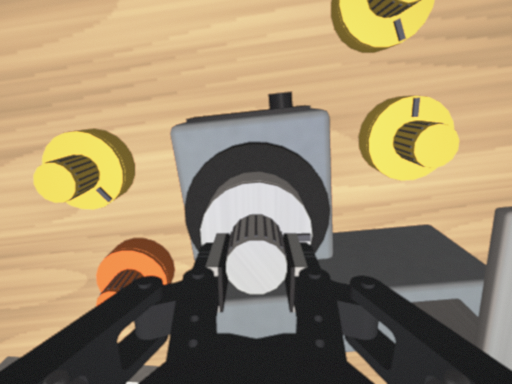

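The cap turned 82° in total with the rib still fixed relative to the fingers at (300,237). I start the lift gently.

Request:
{"method": "jog_arm", "body": {"motion": [[0,0,0.3,0,255],[0,0,0.4,0,255],[0,0,0.5,0,255],[0,0,0,0,255]]}}

```text
t: 9.38
tcp_pos: [0.5666, -0.0542, 0.1279]
tool_rot: [0.068, 0.998, -0.006, 0.006]
force: [0.2, -0.1, -1.0]
finger_gap: 0.336
```

```bash
python3 st.py
```

```text
9.3833 [ 0.5666 -0.0542  0.1279] yaw 172.22 [ 0.0678  0.9977 -0.0062  0.0062] F [ 0.2 -0.1 -1. ] T [0.044 0.013 0.039] [-0.287  0.589  1.677 -0.012  0.861 -1.714] 0.3358618382880448
```

Free: it rose 13 mm with no resistance. I carry on up to +80 mm (TCP z ≈ 0.195).

Request:
{"method": "jog_arm", "body": {"motion": [[0,0,1,0,255],[0,0,1,0,255],[0,0,1,0,255],[0,0,1,0,255],[0,0,1,0,255],[0,0,1,0,255],[0,0,0.5,0,255],[0,0,0,0,255]]}}

```text
t: 10.05
tcp_pos: [0.5674, -0.0543, 0.2032]
tool_rot: [0.069, 0.998, -0.007, 0.009]
force: [0.8, 0.5, -1.6]
finger_gap: 0.333
```

```bash
python3 st.py; python3 - <<'E'
from h import *
s=save('side','s6'); c=s['img'][90:250,170:330]; cv2.imwrite('pics/s6c.png',cv2.resize(c[:,:,::-1],None,fx=3.7,fy=3.7,interpolation=cv2.INTER_CUBIC))
W=pts(s); z=W[...,2]; d=np.hypot(W[...,0]-.565,W[...,1]+.0545)
m=(d<.034)&(z>.15)&(z<.185); p=W[m]; print(len(p),np.percentile(p[:,2],[1,5,95,99]),p.min(0),p.max(0))
s=save('wrist','w6')
E
python3 st.py
```

```text
10.05 [ 0.5674 -0.0543  0.2032] yaw 172.12 [ 0.0687  0.9976 -0.0068  0.009 ] F [ 0.8  0.5 -1.6] T [-0.013  0.     0.026] [-0.286  0.481  1.616 -0.011  1.024 -1.714] 0.33277195050623304
124 [0.16209234 0.16391713 0.1832688  0.18480015] [ 0.53161192 -0.06957988  0.16182396] [ 0.59111436 -0.02206903  0.18494019]
10.15 [ 0.5669 -0.0541  0.2019] yaw 172.13 [ 0.0686  0.9976 -0.0066  0.0081] F [ 0.5 -0.1 -1.3] T [ 0.051  0.033 -0.012] [-0.286  0.483  1.617 -0.011  1.023 -1.714] 0.3371271674269949
```

View pics/s6c.png

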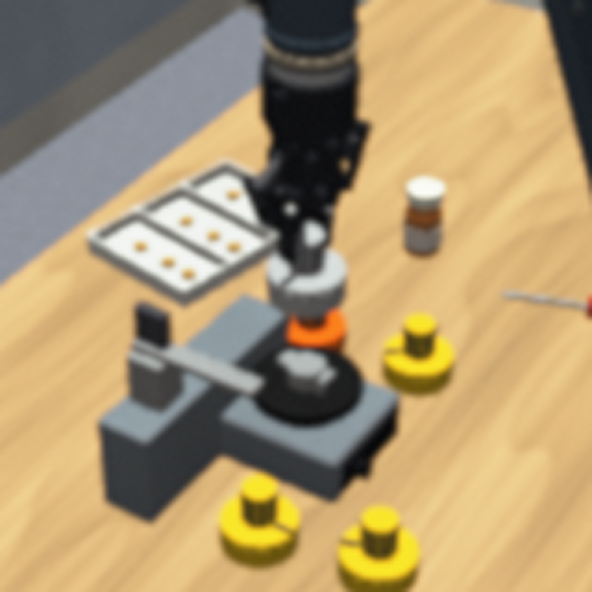

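View pics/w6.png

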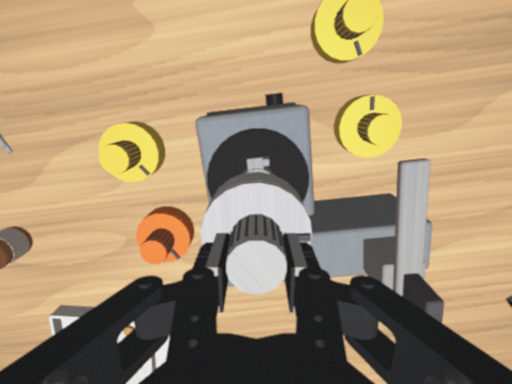

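Request:
{"method": "jog_arm", "body": {"motion": [[0,0,-0.6,0,255],[0,0,0,0,255],[0,0,0,0,255],[0,0,0,0,255]]}}

```text
t: 10.48
tcp_pos: [0.5651, -0.0537, 0.1931]
tool_rot: [0.069, 0.998, -0.006, 0.006]
force: [-0.1, -0.1, -1.8]
finger_gap: 0.334
```

```bash
python3 st.py; python3 - <<'E'
from h import *
s=save('top','t7'); c=s['img'][130:230,200:330]; cv2.imwrite('pics/t7c.png',cv2.resize(c[:,:,::-1],None,fx=6,fy=6,interpolation=cv2.INTER_CUBIC))
cv2.imwrite('pics/t7f.png',s['img'][:,:,::-1])
s=save('side','s7'); c=s['img'][90:250,170:330]; cv2.imwrite('pics/s7c.png',cv2.resize(c[:,:,::-1],None,fx=3.7,fy=3.7,interpolation=cv2.INTER_CUBIC))
W=pts(s); z=W[...,2]; d=np.hypot(W[...,0]-.565,W[...,1]+.0545)
# skirt top plane estimate, and fin location
m=(z>.168)&(z<.2)&(abs(W[...,0]-.643)<.03)&(abs(W[...,1]-.055)<.04); print('fin',np.median(W[m],0),m.sum())
E
python3 st.py
```

```text
10.4833 [ 0.5651 -0.0537  0.1931] yaw 172.12 [ 0.0687  0.9976 -0.0061  0.0055] F [-0.1 -0.1 -1.8] T [ 0.011 -0.028  0.029] [-0.286  0.494  1.627 -0.011  1.007 -1.714] 0.33399602106342824
fin [0.64191983 0.05626883 0.18056507] 68
10.5833 [ 0.5652 -0.0537  0.1933] yaw 172.12 [ 0.0687  0.9976 -0.0061  0.0057] F [ 0.5 -0.2 -1.6] T [-0.003  0.005 -0.018] [-0.286  0.494  1.626 -0.011  1.007 -1.714] 0.33677637524313503
```

View pics/s7c.png

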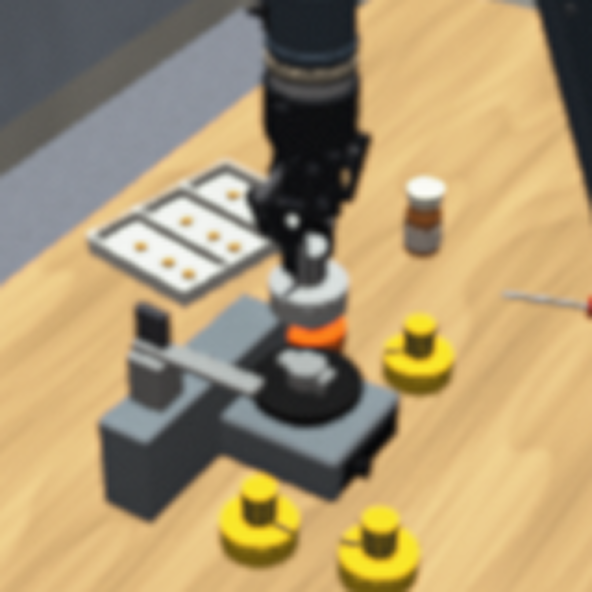

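View pics/t7f.png

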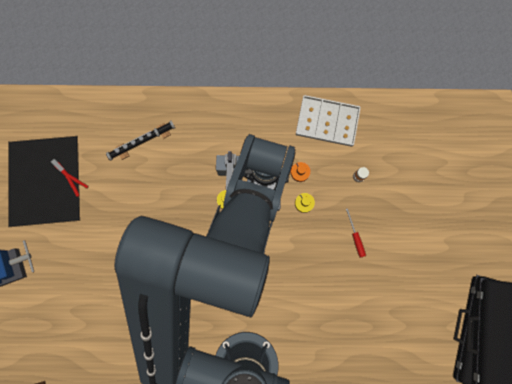

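The cap is held about 78 mm above its seat, the guard is still open and the arm is still. I'm handing in.

```bash
python3 -c "
from h import *
print(sense()['qd'].round(4)); print(sign_off())"
```

```text
[-0.0004 -0.0048 -0.0061 -0.0015  0.0001  0.0013]
the job is handed in; nothing more can be done
None
```

The guard is fully open, the cap is unscrewed, and the gripper is holding it about 78 mm above its seat. I handed the job in at about t = 10.6 s.

- **Guard:** I gripped the fin and slid it to the end stop. The force reached about 24 N there, and the wrist camera measured 109.5 mm of travel. The last side view still put the fin at the open end.
- **Thread:** I gripped the knob and turned it counter-clockwise first. It went past the 15° stop range with almost no torque, so this is a right-hand thread. I turned 82° in all, and the index rib stayed fixed relative to the fingers, so the grip did not slip.
- **Lift:** The cap came off with about 1–2 N on the wrist. I lifted it about 88 mm, then lowered it to about 78 mm above where it was gripped. The 3 mm of thread play is not resolved in that figure.
- **Final checks:** The tool's tilt changed by about 0.1° since gripping, and joint speeds at hand-in were close to zero. The oil jar and driver looked unmoved in the last pictures. The arm hid the barrel in the last top view, so I did not re-check it, but the gripper and cap never went near it.
- **Disagreement:** The wrist camera placed things up to about 4 mm away from where the top camera did. I weighted the top view, and the grasps came out centred.

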